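# Weigh the drying bowl blank on the bench spring scale

## Task

Weigh the round bowl blank to see how far it has dried: raise the folded bail of the wire basket it lies in, carry the basket by the bail to the bench scale and hang it with the bail wire in both notches of the two-pronged hook. Its weight is not known: keep hold and let it down slowly, by feel, until the spring carries all of it, and only then let go, so that the pointer does not jump and is never pressed to its stop. Leave the basket hanging free with the blank in it and the pointer at rest, and the other things on the bench where they are.

Things in the scene. Friction and masses are not known exactly. Their poses are not given: they have to be found in the camera images.
- scale: bench spring scale: green column 46x50 mm on a base 90x120x12 mm, round head 108 mm across (centre 272 mm up, top 326). Origin on the table under the column's axis, z up. The white dial with red needle faces the scale's -x; the hook, a fork of two 8 mm steel prongs at x = -38 and +38 mm, reaches to its +y from a crossbar 90 mm from the axis. 68 mm are free between the prongs: room for fingers
- hook_seat (a point): midway between the V notches at the prongs' ends, where the axis of a hung wire comes to rest: 172 mm to the scale's +y, 275 mm up when unloaded; sinks with the hook; axes as the scale. The wire lies across both prongs, along x. Notches open upward, 42 mm wide along y; tips and inner humps end 20 mm above this point. A basket comes in from +y, prongs passing under its wire, then goes down
- scale_hook (a joint): how far the hook has sunk, in m: 0 unloaded, bottom stop at 0.08. The spring gives 100 N per m and is lightly damped (an unbalanced load of 1 N let go makes the hook jump at about 0.1 m/s). The needle on the dial follows (65 rad per m, clockwise, straight up at 0)
- basket: square wire basket, loose, 108x108 mm with a wall 32 mm high; origin at the centre of its underside; z up. On its -x and +x sides an ear strap carries the pivots of the bail, 72 mm above the underside, on the line through x = -66 and +66 mm, y = 0
- bail (a joint): angle of the basket's folding bail, in rad: 0 folded down to the basket's -y side (its stop, the top bar 79 mm above the underside), 1.5 upright; swings freely on its pivots
- bail_grip (a point): middle of the bail's top bar, 100 mm from the pivot line (172 mm above the basket's underside when upright). The bar runs along the basket's x: 8 mm steel wire, 132 mm long over the two side arms, with a black sleeve of 14 mm diameter and 52 mm length in the middle for the grip; the sleeve turns on the wire
- wax_tin: tin of wax, 87 mm across, 40 mm high, bystander; origin at the centre of its underside
- tape_measure: yellow tape measure, 65x73x35 mm, bystander; origin at the centre of its underside
- dye_bottle_1: bottle with blue cap, 42 mm across, 93 mm high, bystander; origin at the centre of its underside
- dye_bottle_2: bottle with yellow cap, 42 mm across, 93 mm high, bystander; origin at the centre of its underside
- blank: bandsawn wooden disc, a bowl blank with a pencilled cross on top, 94 mm across, 56 mm high, lying loose in the basket (floor 4 mm thick); origin at the centre of its underside

How it is judged:
By the outcome, as a careful person would: the job done as asked, in the order asked, and still so for the second after the job is handed in, with the robot touching nothing.
It also fails if it takes over 64 s, if anything falls off the work surface, if the arm or the gripper's body presses on something with over 40 N, if the wrist force passes 120 N, or if a joint passes its speed limit or range.

## Robot

A 6-joint arm with a two-finger parallel gripper is mounted at the origin on the work surface; the furniture and walls round the work are solid. World frame = base frame: x ahead of the robot, y to its left, z up, the work surface at z = 0. Lengths are in mm, angles in rad, forces in N, time in s.
With the tool pointing down it reaches from about 350 to 975 mm from the base axis. Payload 7.1 kg.
Tool frame: the origin (TCP) lies at the very end of the fingers, on their centre line; the grasp point (between the pads) lies ctrl.hold_point_z behind it (ctrl.hold_point_z is the distance from the TCP to the grasp point, in mm); z points along the fingers, y is the line along which they close (so a half turn about z gives the same grasp; the last joint's range is limited). The gripper opens to 88 mm and grips with 3 to 60 N. Pads are 20 mm wide; open, the fingers measure 115 mm over their backs; the gripper's body (75 mm by 178 mm) begins 61 mm behind the grasp point.
Start: joints at [-1.286, 0.423, 1.63, -0, 1.089, -0.019], TCP at [186.986, -596.357, 222.675] pointing down, gripper open.
Joint ranges: [-3, 3], [-0.9, 2.11], [0.09, 2.58], [-1.31, 4.45], [0.11, 2.69], [-2.54, 2.54]. Speed limits (rad/s): [2.39, 2.39, 3.01, 3.14, 3.14, 3.14].

## Interface

Orientations are given as a rotation vector (axis times angle).
In Python, from workcell import ctrl gives the robot as it stands. The module is installed in compiled form; this text tells all that it offers.
- The arm moves only by the shell command python3 -m creep 'ROWS'. ROWS is JSON, a list of rows, each an object with "translation": the shift along the tool's x, y, z in mm, a list of three; "angular": the turn, a rotation vector about the tool's x, y, z in rad, a list of three; "jaw": the opening, from 0 (shut) to 1 (fully open). A call has exactly 8 rows; each row is the pose to reach, as a shift and turn from the pose commanded when the call began, along the tool's axes at that moment; what a row does not reach only later rows make up. A row lasts 1/8 s, in which the tool goes at most 62.5 mm and 10.7 degrees, less where a joint would pass 70% of its speed; a pose out of reach is approached as far as the arm can. A call with a gripper value outside its range is refused whole. The fingers move at their own pace and stop on an object; the grip force is fixed at half the most. Time passes only in rows, so rows that repeat a pose let the fingers close, or fill a call up. It gives the time, the measured TCP pose, the force, the opening and the grip force at its end, in the units of the state.
- ctrl.get_obs(): the state, without advancing time (a new reading comes with each control period).
- ctrl.get_image(name): name is "scene" or "top" or "wrist"; returns the picture (384x512x3 uint8, red, green, blue); there is no depth.
- ctrl.camera_info(name): a dict with "camera_matrix" (3x3 intrinsics, pixels), "world_from_camera" (4x4, takes a point from camera to world coordinates). Camera axes: x right, y up, looking along -z (the intrinsics and any distortion apply to the point x, -y, -z); pixel columns grow to the right and rows downward; lengths in mm; the calibration is good to about 2 mm. A picture is of the moment at which its call begins: read the wrist's pose just before it. camera_info takes no time and is no camera call; for the wrist camera it gives the pose at the moment of the call.
- ctrl.close_job(): hands the job in; it is judged then, once.
Trained networks look in the newest picture that a camera, given by its name, has taken for a name from the list of things; names that differ only in an ending like _2 or _b are one class to them, and where a whole thing is asked for, a point or a joint stands for the part that bears it (a point fixed in the world has none). Each returns a list of dicts, best first, with "score" (0 to 1); they miss things now and then, are a little off and sometimes report something else, mostly with a low value. They report only what shows in the picture. A call takes as long as a camera call.
- ctrl.look_for(camera, label): "rect" ([left, top, right, bottom] in pixels, round what is visible of it).
The state is a dict: "t": time; "qpos": joint angles; "qvel": joint speeds; "joint_torque": joint torques, N m; "ee_pos": TCP position; "orientation": TCP orientation; "ft_force": force on the tool from outside, world axes, zero at the start; "moment": the same for the moment, N m; "width": finger opening in mm; "grasp_force": force on a finger pad.
Only numpy, scipy, OpenCV 4.12 (cv2) and the standard library are available. Lean on these libraries where they do the work, as an engineer would, in place of code of your own. Each camera call takes 0.05 s, during which the arm holds its last target. There are 200 camera calls.

## Working session

There is one attempt and no reset: what is moved stays moved. The work goes in short steps, Python scripts to look and compute and a shell command to move; the robot and the scene stay as the last step left them, time stands still between calls to the robot, and variables do not carry over. Pictures are saved under pics/ and viewed, at most 10 in all, crops included, and the job is handed in when it is done.

```bash
mkdir -p pics; cat > h.py <<'E'
from workcell import ctrl
import numpy as np, cv2
from scipy.spatial.transform import Rotation as R
def ray(cam,u,v,info=None):
    i=info or ctrl.camera_info(cam);K=np.array(i['camera_matrix']);T=np.array(i['world_from_camera'])
    d=np.linalg.inv(K)@[u,v,1];d=T[:3,:3]@[d[0],-d[1],-d[2]];return T[:3,3],d
def at(cam,u,v,z,info=None):
    o,d=ray(cam,u,v,info);return o+d*(z-o[2])/d[2]
def proj(cam,p,info=None):
    i=info or ctrl.camera_info(cam);K=np.array(i['camera_matrix']);T=np.array(i['world_from_camera'])
    c=T[:3,:3].T@(np.array(p)-T[:3,3]);q=K@[c[0],-c[1],-c[2]];return q[:2]/q[2]
def save(cam,name):
    im=ctrl.get_image(cam);cv2.imwrite('pics/'+name,im[:,:,::-1]);return im
E
python3 - <<'E'
from h import *
np.set_printoptions(precision=2,suppress=True)
a=save('scene','s0.png');b=save('top','t0.png')
cv2.imwrite('pics/top_big.png',cv2.resize(b[:,:,::-1],(800,600)))
cv2.imwrite('pics/scene_big.png',cv2.resize(a[:,:,::-1],(800,600)))
for l in ['scale','hook_seat','basket','bail_grip','wax_tin','tape_measure','dye_bottle_1','blank']:
    for c in ['top','scene']: print(l,c,[(np.round(d['rect']).tolist(),round(d['score'],2)) for d in ctrl.look_for(c,l)[:2]])
print(ctrl.get_obs(),ctrl.hold_point_z)
for c in ['top','scene']:print(ctrl.camera_info(c))
E
```

```text
scale top []
scale scene [([290.0, 132.0, 348.0, 222.0], 0.7)]
hook_seat top [([287.0, 191.0, 342.0, 226.0], 0.71), ([257.0, 137.0, 287.0, 166.0], 0.28)]
hook_seat scene [([287.0, 149.0, 329.0, 181.0], 0.77)]
basket top [([162.0, 192.0, 215.0, 240.0], 0.82)]
basket scene [([196.0, 230.0, 252.0, 290.0], 0.9), ([239.0, 216.0, 255.0, 236.0], 0.38)]
bail_grip top [([176.0, 193.0, 212.0, 238.0], 0.51), ([161.0, 200.0, 200.0, 230.0], 0.5)]
bail_grip scene [([195.0, 234.0, 259.0, 291.0], 0.73), ([208.0, 232.0, 260.0, 268.0], 0.66)]
wax_tin top [([260.0, 138.0, 288.0, 170.0], 0.71)]
wax_tin scene [([244.0, 196.0, 267.0, 219.0], 0.85)]
tape_measure top [([233.0, 164.0, 260.0, 185.0], 0.84)]
tape_measure scene [([239.0, 218.0, 256.0, 234.0], 0.65)]
dye_bottle_1 top [([141.0, 154.0, 162.0, 170.0], 0.7), ([129.0, 165.0, 145.0, 176.0], 0.43)]
dye_bottle_1 scene [([151.0, 248.0, 165.0, 278.0], 0.83), ([163.0, 232.0, 172.0, 251.0], 0.55)]
blank top [([162.0, 199.0, 201.0, 233.0], 0.83)]
blank scene [([207.0, 252.0, 236.0, 284.0], 0.87)]
{'t': 0.9, 'qpos': array([-1.29,  0.42,  1.63,  0.  ,  1.09, -
[... 308 characters left out ...]
ce': 0.0, 'width': 87.77090836680561} 18.700000000000003
{'camera_matrix': array([[425.45,   0.  , 245.5 ],
       [  0.  , 425.45, 186.  ],
       [  0.  ,   0.  ,   1.  ]]), 'world_from_camera': array([[  -0.03,    1.  ,   -0.05,  405.95],
       [  -1.  ,   -0.03,    0.01,   57.44],
       [   0.01,    0.05,    1.  , 1354.28],
       [   0.  ,    0.  ,    0.  ,    1.  ]])}
{'camera_matrix': array([[391.13,   0.  , 250.07],
       [  0.  , 391.13, 187.94],
       [  0.  ,   0.  ,   1.  ]]), 'world_from_camera': array([[  -0.63,    0.43,   -0.64, -335.73],
       [  -0.77,   -0.34,    0.53,  731.27],
       [   0.01,    0.84,    0.55,  901.42],
       [   0.  ,    0.  ,    0.  ,    1.  ]])}
```

View pics/top_big.png

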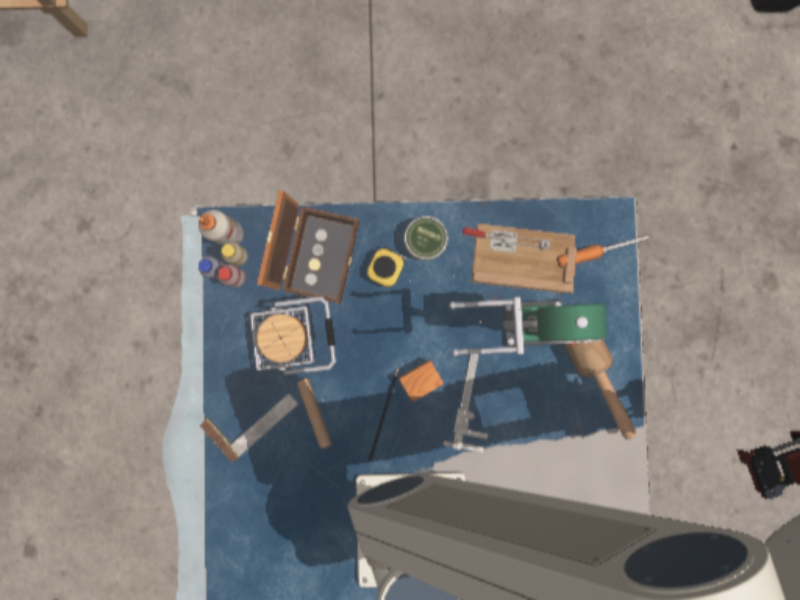

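View pics/scene_big.png

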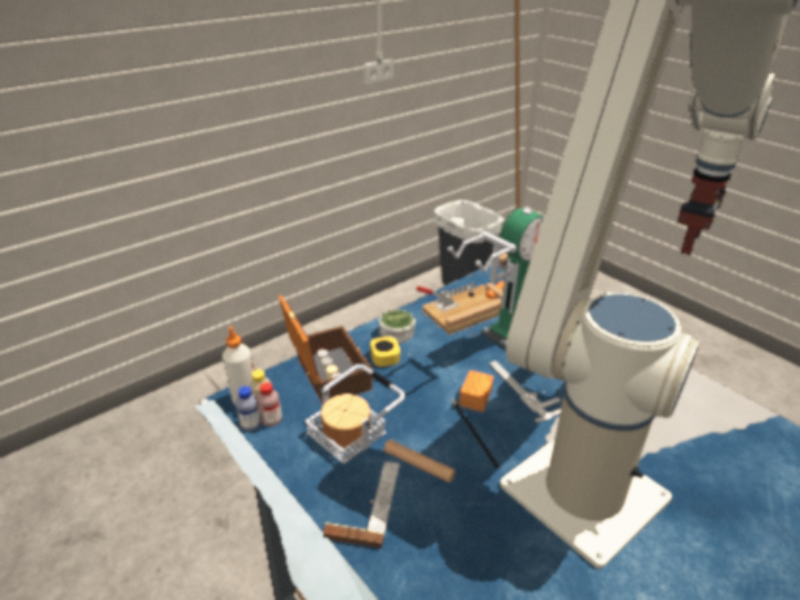

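The top view shows the basket at (281,338), in 800x600 pixels, with its bail folded toward image right (world -y) and the sleeve at about (331,333). The prong tips are at (452,304) and (456,352), and the crossbar is at x≈519. Basket and scale are both roughly aligned with the world axes.

```bash
python3 - <<'E'
from h import *
np.set_printoptions(precision=1,suppress=True)
k=1/1.5625
for n,u,v,z in [('bar far',326,299,79),('bar near',334,370,79),('sleeve',331,333,79),('blank',281,338,60),('tipfar',452,304,295),('tipnear',456,352,295),('cb far',519,299,275),('cb near',519,352,275),('headtop',582,322,326)]:
    print(n,at('top',u*k,v*k,z))
print(R.from_rotvec(ctrl.get_obs()['orientation']).as_matrix())
i=ctrl.camera_info('wrist');T=np.array(i['world_from_camera']);print(T,np.array(i['camera_matrix'])[0])
E
```

```text
bar far [458.5 155.   79. ]
bar near [322.6 142.7  79. ]
sleeve [393.2 146.8  79. ]
blank [385.9 245.3  60. ]
tipfar [436.5 -62.2 295. ]
tipnear [360.  -66.1 295. ]
cb far [ 442.3 -173.8  275. ]
cb near [ 356.4 -170.7  275. ]
headtop [ 402.5 -259.4  326. ]
[[ 1.   0.3  0. ]
 [ 0.3 -1.   0. ]
 [ 0.   0.  -1. ]]
[[   0.3    0.9    0.3  267.6]
 [  -1.     0.3    0.1 -570.7]
 [  -0.    -0.3    1.   385. ]
 [   0.     0.     0.     1. ]] [320.5   0.  254.8]
```

```bash
cat >> h.py <<'E'
np.set_printoptions(precision=3,suppress=True)
def plan(targets,yaw=None):
    "world TCP targets -> shift in tool axes and turn about tool z (tool kept pointing down)"
    o=ctrl.get_obs();M=R.from_rotvec(o['orientation']).as_matrix()
    y0=np.arctan2(M[1,0],M[0,0])
    print('t',o['t'],'tcp',o['ee_pos'],'yaw',y0,'tilt',M[:,2],'F',o['ft_force'],'w',o['width'],'g',o['grasp_force'])
    for t in targets: print(t,'->',M.T@(np.array(t)-o['ee_pos']))
    if yaw is not None: print('turn', (R.from_matrix(M).inv()*R.from_matrix(np.array([[np.cos(yaw),np.sin(yaw),0],[np.sin(yaw),-np.cos(yaw),0],[0,0,-1]]))).as_rotvec())
E
python3 - <<'E'
from h import *
plan([(187,-596,440),(420,-250,440),(430,0,440),(400,110,300)],0.08)
E
```

```text
t 0.9 tcp [ 187.008 -596.337  222.685] yaw 0.30380366897688943 tilt [ 0.  0. -1.] F [-0.494 -0.619 -0.444] w 87.77090836680561 g 0.0
(187, -596, 440) -> [   0.098   -0.323 -217.315]
(420, -250, 440) -> [ 325.934 -260.775 -217.309]
(430, 0, 440) -> [ 410.264 -496.335 -217.309]
(400, 110, 300) -> [ 414.542 -610.273  -77.309]
turn [ 0.    -0.     0.224]
```

```bash
python3 -m creep '[{"translation":[0,0,-60],"angular":[0,0,0],"jaw":0.5},{"translation":[0,0,-120],"angular":[0,0,0],"jaw":0.5},{"translation":[0,0,-180],"angular":[0,0,0],"jaw":0.5},{"translation":[30,-20,-215],"angular":[0,0,0.05],"jaw":0.5},{"translation":[75,-58,-215],"angular":[0,0,0.1],"jaw":0.5},{"translation":[120,-95,-215],"angular":[0,0,0.15],"jaw":0.5},{"translation":[165,-132,-215],"angular":[0,0,0.2],"jaw":0.5},{"translation":[210,-168,-215],"angular":[0,0,0.224],"jaw":0.5}]'
python3 - <<'E'
from h import *
plan([(420,-250,440),(430,-100,440),(410,50,440),(393,140,300)],0.08)
E
```

```text
t: 1.9
ee_pos: [337.8, -371.5, 437.9]
orientation: [3.139, 0.123, 0.001]
ft_force: [0.4, 0.6, 0.7]
width: 43.9
grasp_force: 0.0
t 1.9 tcp [ 337.76  -371.529  437.867] yaw 0.07835458769623305 tilt [ 0. -0. -1.] F [0.409 0.57  0.721] w 43.938653400123776 g 0.0
(420, -250, 440) -> [  91.501 -114.718   -2.135]
(430, -100, 440) -> [ 113.212 -263.475   -2.181]
(410, 50, 440) -> [ 105.014 -414.58    -2.243]
(393, 140, 300) -> [  95.047 -505.688  137.718]
turn [ 0.    -0.    -0.002]
```

```bash
python3 -m creep '[{"translation":[45,-57,0],"angular":[0,0,0],"jaw":0.5},{"translation":[90,-115,0],"angular":[0,0,0],"jaw":0.5},{"translation":[103,-175,0],"angular":[0,0,0],"jaw":0.5},{"translation":[110,-236,0],"angular":[0,0,0],"jaw":0.5},{"translation":[110,-297,0],"angular":[0,0,0],"jaw":0.5},{"translation":[108,-358,0],"angular":[0,0,0],"jaw":0.5},{"translation":[105,-415,10],"angular":[0,0,0],"jaw":0.5},{"translation":[100,-455,50],"angular":[0,0,0],"jaw":0.5}]'
python3 -m creep '[{"translation":[-2,-20,45],"angular":[0,0,0],"jaw":0.5},{"translation":[-4,-40,90],"angular":[0,0,0],"jaw":0.5},{"translation":[-4,-40,110],"angular":[0,0,0],"jaw":0.5},{"translation":[-4,-40,110],"angular":[0,0,0],"jaw":0.5},{"translation":[-4,-40,110],"angular":[0,0,0],"jaw":0.5},{"translation":[-4,-40,110],"angular":[0,0,0],"jaw":0.5},{"translation":[-4,-40,110],"angular":[0,0,0],"jaw":0.5},{"translation":[-4,-40,110],"angular":[0,0,0],"jaw":0.5}]'
python3 - <<'E'
from h import *
plan([(393,147,61)],0.08)
i=ctrl.camera_info('wrist')
np.save('wi.npy',i,allow_pickle=True)
im=save('wrist','w1.png');cv2.imwrite('pics/w1b.png',cv2.resize(im[:,:,::-1],(800,600)))
E
```

```text
t: 2.9
ee_pos: [401.6, 89.4, 390.5]
orientation: [-3.138, -0.127, -0.01]
ft_force: [0.7, -0.7, -0.3]
width: 43.7
grasp_force: 0.0
t: 3.9
ee_pos: [393.8, 126.5, 279.2]
orientation: [-3.139, -0.125, -0.001]
ft_force: [0.9, 0.1, -0.5]
width: 43.9
grasp_force: 0.0
t 3.9 tcp [393.801 126.454 279.195] yaw 0.07951138132473731 tilt [ 0.001  0.    -1.   ] F [ 0.92   0.114 -0.456] w 43.8997481829563 g 0.0
(393, 147, 61) -> [  0.66  -20.509 218.199]
turn [-0.    -0.001 -0.   ]
```

View pics/w1b.png

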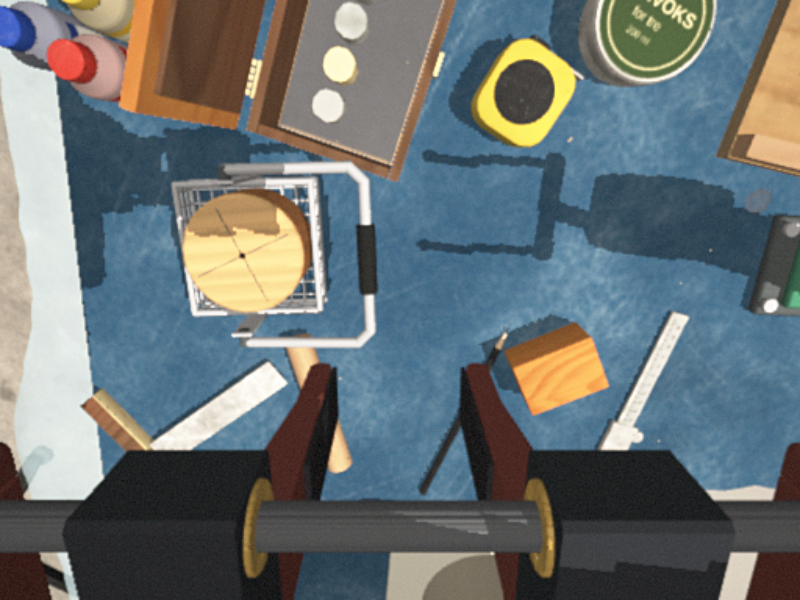

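The wrist view shows the sleeve centre at (367,259), the bar ends at about (364,178) and (371,336), and the blank's cross at (242,256).

```bash
python3 - <<'E'
from h import *
i=np.load('wi.npy',allow_pickle=True).item();k=1/1.5625
for n,u,v,z in [('far',364,178,79),('near',371,336,79),('sleeve',367,259,79),('s top',366.5,226,79),('s bot',368,293,79),('blank',242,256,60),('ear far',230,170,72),('ear near',246,331,72)]: print(n,at('wrist',u*k,v*k,z,i))
E
```

```text
far [453.24  155.719  79.   ]
near [334.769 143.207  79.   ]
sleeve [395.386 150.046  79.   ]
s top [419.689 151.904  79.   ]
s bot [369.307 147.686  79.   ]
blank [385.625 247.775  60.   ]
ear far [450.61  251.793  72.   ]
ear near [328.28  241.923  72.   ]
```

```bash
python3 -m creep '[{"translation":[3,-23,50],"angular":[0,0,0],"jaw":0.5},{"translation":[3,-23,100],"angular":[0,0,0],"jaw":0.5},{"translation":[3,-23,150],"angular":[0,0,0],"jaw":0.5},{"translation":[3,-23,185],"angular":[0,0,0],"jaw":0.5},{"translation":[3,-23,205],"angular":[0,0,0],"jaw":0.5},{"translation":[3,-23,218],"angular":[0,0,0],"jaw":0.5},{"translation":[3,-23,218],"angular":[0,0,0],"jaw":0.5},{"translation":[3,-23,218],"angular":[0,0,0],"jaw":0.5}]'
python3 -m creep '[{"translation":[0,0,0],"angular":[0,0,0],"jaw":0.3},{"translation":[0,0,0],"angular":[0,0,0],"jaw":0.2},{"translation":[0,0,0],"angular":[0,0,0],"jaw":0},{"translation":[0,0,0],"angular":[0,0,0],"jaw":0},{"translation":[0,0,0],"angular":[0,0,0],"jaw":0},{"translation":[0,0,0],"angular":[0,0,0],"jaw":0},{"translation":[0,0,0],"angular":[0,0,0],"jaw":0},{"translation":[0,0,0],"angular":[0,0,0],"jaw":0}]'
python3 - <<'E'
from h import *
plan([(395,150,60)],0.08)
for a in np.radians([4,15,26,37,48,59,70,80,86]): print(np.degrees(a), -100*(np.cos(np.radians(4))-np.cos(a)), -100*(np.sin(a)-np.sin(np.radians(4))))
E
```

```text
t: 4.95
ee_pos: [395.4, 149.9, 61.5]
orientation: [-3.139, -0.125, -0.002]
ft_force: [-1.6, 0.1, -0.5]
width: 43.5
grasp_force: 0.0
t: 5.95
ee_pos: [394.8, 149.7, 60.9]
orientation: [3.139, 0.125, 0.0]
ft_force: [-0.4, 0.6, 3.5]
width: 13.3
grasp_force: 29.9
t 5.95 tcp [394.816 149.682  60.853] yaw 0.079866296287133 tilt [ 0. -0. -1.] F [-0.438  0.57   3.466] w 13.254507463301332 g 29.942362010478973
(395, 150, 60) -> [ 0.209 -0.302  0.853]
turn [ 0. -0. -0.]
4.0 -0.0 -0.0
14.999999999999998 -3.1638223970755885 -18.906257135839542
26.0 -9.877000396065716 -36.86146730449521
37.0 -19.892854021253136 -53.2058549407923
48.00000000000001 -32.8433443900966 -67.3388351733269
59.00000000000001 -48.252597534977006 -78.74108269579871
70.0 -65.55439069341553 -86.9936147041783
80.0 -82.39158725928938 -91.50512792680827
86.0 -92.7807576515699 -92.78075765156989
```

```bash
python3 -m creep '[{"translation":[0,-1,-9],"angular":[0,0,0],"jaw":0},{"translation":[0,-3,-19],"angular":[0,0,0],"jaw":0},{"translation":[0,-6,-28],"angular":[0,0,0],"jaw":0},{"translation":[0,-10,-37],"angular":[0,0,0],"jaw":0},{"translation":[0,-15,-46],"angular":[0,0,0],"jaw":0},{"translation":[0,-20,-53],"angular":[0,0,0],"jaw":0},{"translation":[0,-26,-60.5],"angular":[0,0,0],"jaw":0},{"translation":[0,-33,-67],"angular":[0,0,0],"jaw":0}]'
python3 -m creep '[{"translation":[0,-7,-6],"angular":[0,0,0],"jaw":0},{"translation":[0,-15,-11.5],"angular":[0,0,0],"jaw":0},{"translation":[0,-24,-16],"angular":[0,0,0],"jaw":0},{"translation":[0,-33,-20],"angular":[0,0,0],"jaw":0},{"translation":[0,-41,-22.5],"angular":[0,0,0],"jaw":0},{"translation":[0,-49,-24.5],"angular":[0,0,0],"jaw":0},{"translation":[0,-57,-25.5],"angular":[0,0,0],"jaw":0},{"translation":[0,-64,-25.5],"angular":[0,0,0],"jaw":0}]'
python3 - <<'E'
from h import *
plan([(395,150,60)],0.08)
im=save('wrist','w2.png');s=save('scene','s2.png')
cv2.imwrite('pics/c2.png',np.hstack([cv2.resize(im,(400,300)),cv2.resize(s[180:330,140:340],(400,300))])[:,:,::-1])
E
```

```text
t: 6.95
ee_pos: [391.9, 182.8, 128.3]
orientation: [3.139, 0.125, -0.001]
ft_force: [-1.9, -5.2, 4.9]
width: 13.5
grasp_force: 29.9
t: 7.95
ee_pos: [387.1, 247.7, 154.2]
orientation: [-3.138, -0.125, -0.001]
ft_force: [-5.5, -0.6, 13.5]
width: 13.3
grasp_force: 29.9
t 7.95 tcp [387.062 247.673 154.189] yaw 0.07959615543303082 tilt [ 0.     0.001 -1.   ] F [-5.477 -0.614 13.477] w 13.30915505624169 g 29.93654876947403
(395, 150, 60) -> [ 0.11  98.109 94.07 ]
turn [-0.001 -0.    -0.   ]
```

View pics/c2.png

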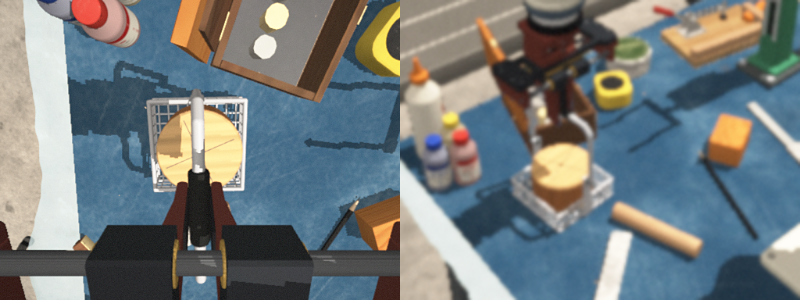

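Bail is upright and held by the sleeve, with the blank in the basket. Next I lift slowly.

```bash
python3 -m creep '[{"translation":[0,0,-3],"angular":[0,0,0],"jaw":0},{"translation":[0,0,-6],"angular":[0,0,0],"jaw":0},{"translation":[0,0,-9],"angular":[0,0,0],"jaw":0},{"translation":[0,0,-13],"angular":[0,0,0],"jaw":0},{"translation":[0,0,-18],"angular":[0,0,0],"jaw":0},{"translation":[0,0,-24],"angular":[0,0,0],"jaw":0},{"translation":[0,0,-32],"angular":[0,0,0],"jaw":0},{"translation":[0,0,-40],"angular":[0,0,0],"jaw":0}]'
python3 -m creep '[{"translation":[0,0,-12],"angular":[0,0,0],"jaw":0},{"translation":[0,0,-25],"angular":[0,0,0],"jaw":0},{"translation":[0,0,-40],"angular":[0,0,0],"jaw":0},{"translation":[0,0,-55],"angular":[0,0,0],"jaw":0},{"translation":[0,0,-70],"angular":[0,0,0],"jaw":0},{"translation":[0,0,-85],"angular":[0,0,0],"jaw":0},{"translation":[0,0,-97],"angular":[0,0,0],"jaw":0},{"translation":[0,0,-105],"angular":[0,0,0],"jaw":0}]'
python3 - <<'E'
from h import *
F=[]
for c in ['scene','top']*2: F.append(ctrl.get_obs()['ft_force']);save(c,f'{c}3.png')
print(np.array(F))
plan([(399,20,300),(399,-85,300)],0.03)
k=1
for n,u,v,z in [('a',0,0,0)]:pass
print(ctrl.look_for('top','hook_seat')[:2])
b=cv2.imread('pics/t0.png')[170:270,270:420];cv2.imwrite('pics/t0c.png',cv2.resize(b,None,fx=5,fy=5,interpolation=cv2.INTER_CUBIC))
E
```

```text
t: 9.05
ee_pos: [387.1, 246.4, 194.0]
orientation: [-3.139, -0.125, -0.0]
ft_force: [-0.8, 0.1, -4.3]
width: 13.3
grasp_force: 29.9
t: 10.05
ee_pos: [387.1, 246.5, 299.1]
orientation: [-3.139, -0.125, -0.001]
ft_force: [0.7, 0.2, -4.0]
width: 13.2
grasp_force: 29.9
[[ 0.725  0.238 -3.966]
 [ 0.576  0.442 -3.066]
 [-0.237 -0.453 -3.625]
 [-0.275 -0.327 -4.153]]
t 10.25 tcp [386.871 246.303 298.076] yaw 0.07979193918421916 tilt [-0. -0. -1.] F [-0.34  -0.082 -4.325] w 13.453108764137955 g 29.930412769317627
(399, 20, 300) -> [ -5.948 226.55   -1.89 ]
(399, -85, 300) -> [-14.317 331.216  -1.872]
turn [0.   0.   0.05]
[{'rect': [288.4, 189.7, 343.0, 225.8], 'score': 0.69}, {'rect': [163.7, 196.1, 187.6, 223.9], 'score': 0.36}]
```

View pics/t0c.png

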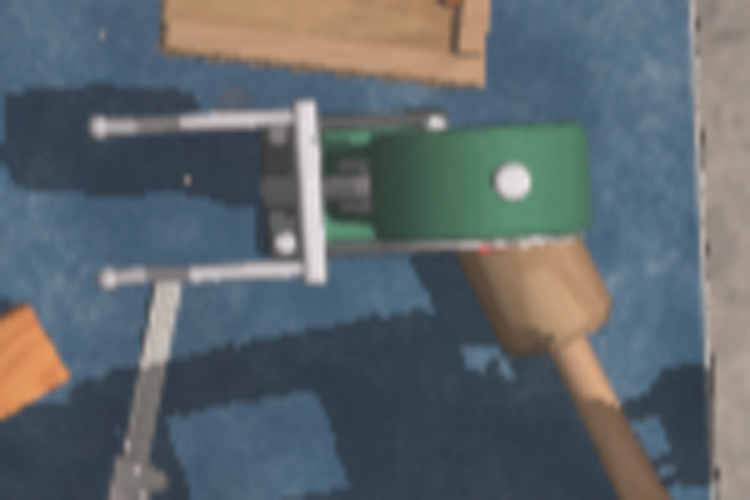

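Zoomed top view: prong tip ends at crop (97,127) and (107,278), crossbar from (305,103) to (316,280), head knob at (512,181).

```bash
python3 - <<'E'
from h import *
P={}
for n,u,v,z in [('tipf',97,127,295),('tipn',107,278,295),('rootf',297,118,275),('rootn',303,270,275),('cbf',305,103,275),('cbn',316,280,275),('knob',512,181,332)]:
    P[n]=at('top',270+u/5,170+v/5,z);print(n,P[n])
E
```

```text
tipf [434.351 -62.421 295.   ]
tipn [359.237 -65.029 295.   ]
rootf [ 436.829 -166.594  275.   ]
rootn [ 359.757 -166.837  275.   ]
cbf [ 444.353 -170.947  275.   ]
cbn [ 354.537 -173.247  275.   ]
knob [ 402.202 -257.304  332.   ]
```

```bash
python3 -m creep '[{"translation":[0,4,0],"angular":[0,0,0.007],"jaw":0},{"translation":[0,12,-1],"angular":[0,0,0.014],"jaw":0},{"translation":[-1,24,-2],"angular":[0,0,0.021],"jaw":0},{"translation":[-2,38,-3],"angular":[0,0,0.028],"jaw":0},{"translation":[-3,53,-4],"angular":[0,0,0.035],"jaw":0},{"translation":[-4,68,-4],"angular":[0,0,0.042],"jaw":0},{"translation":[-4,83,-4],"angular":[0,0,0.049],"jaw":0},{"translation":[-5,98,-4],"angular":[0,0,0.055],"jaw":0}]'
python3 -m creep '[{"translation":[0,15,0],"angular":[0,0,0],"jaw":0},{"translation":[0,30,0],"angular":[0,0,0],"jaw":0},{"translation":[0,45,0],"angular":[0,0,0],"jaw":0},{"translation":[0,59,0],"angular":[0,0,0],"jaw":0},{"translation":[0,70,0],"angular":[0,0,0],"jaw":0},{"translation":[0,79,0],"angular":[0,0,0],"jaw":0},{"translation":[0,85,0],"angular":[0,0,0],"jaw":0},{"translation":[0,88,0],"angular":[0,0,0],"jaw":0}]'
python3 - <<'E'
from h import *
plan([(397.5,-86,302)],0.025)
im=save('wrist','w4.png');cv2.imwrite('pics/w4b.png',cv2.resize(im[:,:,::-1],(640,480)))
np.save('wi4.npy',ctrl.camera_info('wrist'),allow_pickle=True)
E
```

```text
t: 11.3
ee_pos: [390.0, 147.2, 302.3]
orientation: [-3.141, -0.038, -0.0]
ft_force: [-0.1, -0.0, -4.4]
width: 13.2
grasp_force: 29.9
t: 12.3
ee_pos: [392.1, 60.1, 302.3]
orientation: [-3.141, -0.039, 0.0]
ft_force: [-0.2, 0.3, -3.9]
width: 13.1
grasp_force: 29.9
t 12.3 tcp [392.071  60.072 302.313] yaw 0.024592631155508117 tilt [-0.  0. -1.] F [-0.196  0.312 -3.862] w 13.108424213067533 g 29.93036538362503
(397.5, -86, 302) -> [  1.836 146.161   0.296]
turn [-0.  0. -0.]
```

View pics/w4b.png

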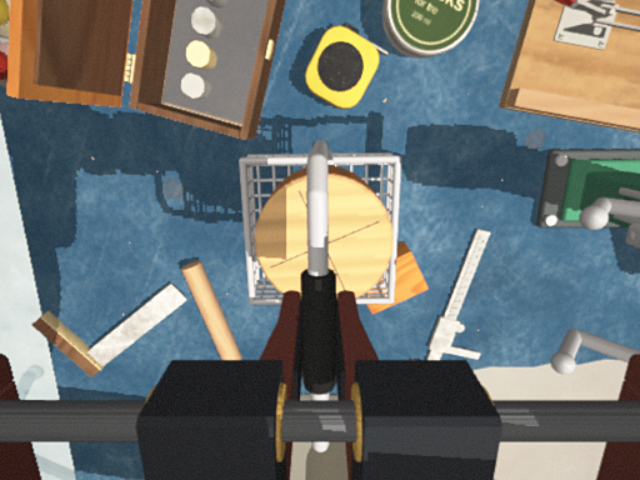

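The basket is hanging level with the blank in it. The prong tip balls show at (597,214) and (566,362).

```bash
python3 - <<'E'
from h import *
i=np.load('wi4.npy',allow_pickle=True).item()
a=at('wrist',597/1.25,214/1.25,293,i);b=at('wrist',566/1.25,362/1.25,293,i);print(a,b,(a+b)/2)
E
```

```text
[438.176 -60.987 293.   ] [362.714 -63.62  293.   ] [400.445 -62.303 293.   ]
```

```bash
python3 -m creep '[{"translation":[0,4,0],"angular":[0,0,0],"jaw":0},{"translation":[1,11,0],"angular":[0,0,0],"jaw":0},{"translation":[2,21,0],"angular":[0,0,0],"jaw":0},{"translation":[3,32,0],"angular":[0,0,0],"jaw":0},{"translation":[4,44,0],"angular":[0,0,0],"jaw":0},{"translation":[4,56,0],"angular":[0,0,0],"jaw":0},{"translation":[4,68,0],"angular":[0,0,0],"jaw":0},{"translation":[4,80,0],"angular":[0,0,0],"jaw":0}]'
python3 -m creep '[{"translation":[0,12,0],"angular":[0,0,0],"jaw":0},{"translation":[0,24,0],"angular":[0,0,0],"jaw":0},{"translation":[0,36,0],"angular":[0,0,0],"jaw":0},{"translation":[0,47,0],"angular":[0,0,0],"jaw":0},{"translation":[0,56,0],"angular":[0,0,0],"jaw":0},{"translation":[0,62,0],"angular":[0,0,0],"jaw":0},{"translation":[0,65,0],"angular":[0,0,0],"jaw":0},{"translation":[0,66,0],"angular":[0,0,0],"jaw":0}]'
python3 - <<'E'
from h import *
plan([(399.5,-86,302)],0.028)
im=save('wrist','w5.png');s=save('scene','s5.png')
cv2.imwrite('pics/c5.png',np.hstack([cv2.resize(im,(400,300)),cv2.resize(s[100:250,210:410],(400,300))])[:,:,::-1])
F=[]
for _ in range(6):ctrl.get_image('top');F.append(ctrl.get_obs()['ft_force'])
print(np.mean(F,0))
E
```

```text
t: 13.35
ee_pos: [398.0, -20.4, 302.3]
orientation: [3.141, 0.039, -0.0]
ft_force: [-0.1, -0.8, -3.9]
width: 12.8
grasp_force: 29.9
t: 14.35
ee_pos: [399.7, -85.6, 302.3]
orientation: [-3.141, -0.039, 0.0]
ft_force: [-0.2, 0.1, -5.0]
width: 13.2
grasp_force: 29.9
t 14.35 tcp [399.652 -85.574 302.278] yaw 0.024730381447199863 tilt [-0.  0. -1.] F [-0.201  0.053 -5.001] w 13.15732679557317 g 29.93055671453476
(399.5, -86, 302) -> [-0.162  0.422  0.278]
turn [-0.     0.    -0.003]
[ 0.024  0.188 -3.418]
```

View pics/c5.png

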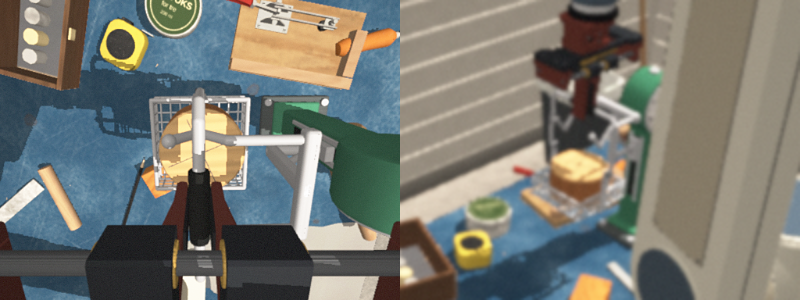

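Both prongs are under the wire, which sits over the notches. Now I lower it.

```bash
python3 -m creep '[{"translation":[0,0,3],"angular":[0,0,0],"jaw":0},{"translation":[0,0,8],"angular":[0,0,0],"jaw":0},{"translation":[0,0,15],"angular":[0,0,0],"jaw":0},{"translation":[0,0,22],"angular":[0,0,0],"jaw":0},{"translation":[0,0,28],"angular":[0,0,0],"jaw":0},{"translation":[0,0,33],"angular":[0,0,0],"jaw":0},{"translation":[0,0,37],"angular":[0,0,0],"jaw":0},{"translation":[0,0,40],"angular":[0,0,0],"jaw":0}]'
cat > feel.py <<'E'
from h import *
F=[]
for _ in range(12):ctrl.get_image('top');F.append(ctrl.get_obs()['ft_force'])
F=np.array(F);o=ctrl.get_obs();print(o['t'],o['ee_pos'],'F',F.mean(0),'sd',F.std(0)/12**.5,o['moment'])
E
python3 feel.py
python3 -m creep '[{"translation":[0,0,3],"angular":[0,0,0],"jaw":0},{"translation":[0,0,6],"angular":[0,0,0],"jaw":0},{"translation":[0,0,9],"angular":[0,0,0],"jaw":0},{"translation":[0,0,12],"angular":[0,0,0],"jaw":0},{"translation":[0,0,15],"angular":[0,0,0],"jaw":0},{"translation":[0,0,18],"angular":[0,0,0],"jaw":0},{"translation":[0,0,20],"angular":[0,0,0],"jaw":0},{"translation":[0,0,20],"angular":[0,0,0],"jaw":0}]'
python3 feel.py
```

```text
t: 15.75
ee_pos: [399.7, -85.6, 262.1]
orientation: [-3.141, -0.039, -0.0]
ft_force: [-0.4, -1.5, -4.3]
width: 13.2
grasp_force: 29.9
16.35 [399.704 -85.543 262.398] F [-0.004  0.003 -3.964] sd [0.16  0.176 0.144] [ 0.062 -0.007 -0.021]
t: 17.35
ee_pos: [399.7, -85.5, 242.2]
orientation: [-3.141, -0.039, 0.0]
ft_force: [-0.4, 0.4, -2.4]
width: 13.4
grasp_force: 29.9
17.95 [399.682 -85.529 242.333] F [-0.337  0.044 -2.736] sd [0.145 0.135 0.118] [-0.003 -0.009 -0.074]
```

```bash
python3 -m creep '[{"translation":[0,0,3],"angular":[0,0,0],"jaw":0},{"translation":[0,0,6],"angular":[0,0,0],"jaw":0},{"translation":[0,0,9],"angular":[0,0,0],"jaw":0},{"translation":[0,0,12],"angular":[0,0,0],"jaw":0},{"translation":[0,0,15],"angular":[0,0,0],"jaw":0},{"translation":[0,0,18],"angular":[0,0,0],"jaw":0},{"translation":[0,0,20],"angular":[0,0,0],"jaw":0},{"translation":[0,0,20],"angular":[0,0,0],"jaw":0}]'
python3 feel.py; python3 feel.py
python3 - <<'E'
from h import *
im=save('wrist','w6.png');s=save('scene','s6.png')
cv2.imwrite('pics/c6.png',np.hstack([cv2.resize(im,(400,300)),cv2.resize(s[100:250,210:410],(400,300))])[:,:,::-1])
E
```

```text
t: 18.95
ee_pos: [399.7, -85.5, 222.3]
orientation: [-3.141, -0.039, -0.0]
ft_force: [0.7, -0.0, -0.5]
width: 13.3
grasp_force: 29.9
19.55 [399.737 -85.544 222.333] F [ 0.926 -0.573 -0.754] sd [0.122 0.165 0.181] [-0.051 -0.111 -0.059]
20.15 [399.714 -85.541 222.338] F [ 1.285 -0.702 -0.698] sd [0.136 0.134 0.169] [-0.013 -0.129 -0.057]
```

View pics/c6.png

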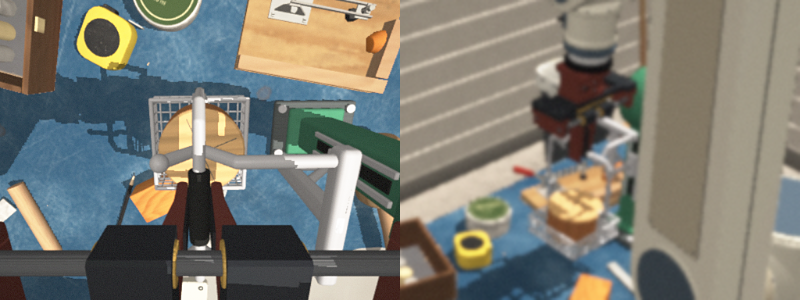

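```bash
python3 -m creep '[{"translation":[0.5,0.5,1],"angular":[0,0,0],"jaw":0},{"translation":[1,1,2],"angular":[0,0,0],"jaw":0},{"translation":[1,1,3],"angular":[0,0,0],"jaw":0},{"translation":[1,1,4],"angular":[0,0,0],"jaw":0},{"translation":[1,1,5],"angular":[0,0,0],"jaw":0},{"translation":[1,1,6],"angular":[0,0,0],"jaw":0},{"translation":[1,1,7],"angular":[0,0,0],"jaw":0},{"translation":[1,1,7],"angular":[0,0,0],"jaw":0}]'
python3 feel.py; python3 feel.py
```

```text
t: 21.25
ee_pos: [399.9, -85.9, 214.9]
orientation: [-3.14, -0.039, 0.003]
ft_force: [-2.5, 4.4, 0.6]
width: 13.3
grasp_force: 29.9
21.85 [399.874 -85.932 214.934] F [-2.363  4.93   0.252] sd [0.161 0.187 0.149] [ 0.82   0.367 -0.041]
22.45 [399.901 -85.93  214.943] F [-2.091  4.997  0.049] sd [0.102 0.143 0.143] [ 0.866  0.327 -0.011]
```

```bash
python3 -m creep '[{"translation":[-0.2,-0.3,0],"angular":[0,0,0],"jaw":0},{"translation":[-0.4,-0.6,0],"angular":[0,0,0],"jaw":0},{"translation":[-0.6,-0.87,0],"angular":[0,0,0],"jaw":0},{"translation":[-0.6,-0.87,0],"angular":[0,0,0],"jaw":0},{"translation":[-0.6,-0.87,0],"angular":[0,0,0],"jaw":0},{"translation":[-0.6,-0.87,0],"angular":[0,0,0],"jaw":0},{"translation":[-0.6,-0.87,0],"angular":[0,0,0],"jaw":0},{"translation":[-0.6,-0.87,0],"angular":[0,0,0],"jaw":0}]'
python3 feel.py; python3 feel.py
```

```text
t: 23.45
ee_pos: [400.0, -85.7, 215.3]
orientation: [3.141, 0.039, -0.0]
ft_force: [-3.3, 0.7, 0.3]
width: 13.1
grasp_force: 29.9
24.05 [400.048 -85.698 215.311] F [-3.288  0.347  0.043] sd [0.089 0.135 0.158] [ 0.029  0.566 -0.064]
24.65 [400.021 -85.664 215.293] F [-3.44   0.082 -0.115] sd [0.155 0.185 0.138] [ 0.032  0.58  -0.07 ]
```

```bash
python3 -m creep '[{"translation":[-0.2,0,0],"angular":[0,0,0],"jaw":0},{"translation":[-0.4,0,0],"angular":[0,0,0],"jaw":0},{"translation":[-0.6,0,0],"angular":[0,0,0],"jaw":0},{"translation":[-0.8,0,0],"angular":[0,0,0],"jaw":0},{"translation":[-0.8,0,0],"angular":[0,0,0],"jaw":0},{"translation":[-0.8,0,0],"angular":[0,0,0],"jaw":0},{"translation":[-0.8,0,0],"angular":[0,0,0],"jaw":0},{"translation":[-0.8,0,0],"angular":[0,0,0],"jaw":0}]'
python3 feel.py
```

```text
t: 25.65
ee_pos: [399.8, -85.7, 215.5]
orientation: [3.141, 0.039, 0.002]
ft_force: [1.8, 0.7, 0.5]
width: 13.2
grasp_force: 29.9
26.25 [399.483 -85.743 215.386] F [ 3.281  0.843 -0.021] sd [0.149 0.134 0.105] [ 0.137 -0.592 -0.062]
```

```bash
python3 -m creep '[{"translation":[0.2,0,0],"angular":[0,0,0],"jaw":0},{"translation":[0.4,0.1,0],"angular":[0,0,0],"jaw":0},{"translation":[0.4,0.1,0],"angular":[0,0,0],"jaw":0},{"translation":[0.4,0.1,0],"angular":[0,0,0],"jaw":0},{"translation":[0.4,0.1,0],"angular":[0,0,0],"jaw":0},{"translation":[0.4,0.1,0],"angular":[0,0,0],"jaw":0},{"translation":[0.4,0.1,0],"angular":[0,0,0],"jaw":0},{"translation":[0.4,0.1,0],"angular":[0,0,0],"jaw":0}]'
python3 feel.py
```

```text
t: 27.25
ee_pos: [399.5, -85.7, 215.2]
orientation: [-3.141, -0.039, 0.0]
ft_force: [3.0, 1.0, 0.3]
width: 13.2
grasp_force: 29.9
27.85 [399.563 -85.749 215.258] F [ 1.757  1.009 -0.238] sd [0.157 0.19  0.147] [ 0.2   -0.295 -0.069]
```

```bash
python3 -m creep '[{"translation":[0.2,-0.1,0.5],"angular":[0,0,0],"jaw":0},{"translation":[0.25,-0.2,1],"angular":[0,0,0],"jaw":0},{"translation":[0.25,-0.2,1],"angular":[0,0,0],"jaw":0},{"translation":[0.25,-0.2,1],"angular":[0,0,0],"jaw":0},{"translation":[0.25,-0.2,1],"angular":[0,0,0],"jaw":0},{"translation":[0.25,-0.2,1],"angular":[0,0,0],"jaw":0},{"translation":[0.25,-0.2,1],"angular":[0,0,0],"jaw":0},{"translation":[0.25,-0.2,1],"angular":[0,0,0],"jaw":0}]'
python3 feel.py
```

```text
t: 28.85
ee_pos: [399.7, -85.6, 214.2]
orientation: [3.141, 0.039, -0.001]
ft_force: [-0.8, -1.1, 0.8]
width: 13.2
grasp_force: 29.9
29.45 [399.785 -85.564 214.254] F [-1.685 -1.909  0.223] sd [0.125 0.124 0.097] [-0.344  0.309 -0.105]
```

```bash
python3 -m creep '[{"translation":[-0.1,0.1,-1],"angular":[0,0,0],"jaw":0},{"translation":[-0.1,0.1,-1],"angular":[0,0,0],"jaw":0},{"translation":[-0.1,0.1,-1],"angular":[0,0,0],"jaw":0.15},{"translation":[-0.1,0.1,-1],"angular":[0,0,0],"jaw":0.17},{"translation":[-0.1,0.1,-1],"angular":[0,0,0],"jaw":0.2},{"translation":[-0.1,0.1,-1],"angular":[0,0,0],"jaw":0.25},{"translation":[-0.1,0.1,-1],"angular":[0,0,0],"jaw":0.3},{"translation":[-0.1,0.1,-1],"angular":[0,0,0],"jaw":0.35}]'
python3 feel.py
python3 - <<'E'
from h import *
im=save('wrist','w7.png');s=save('scene','s7.png')
cv2.imwrite('pics/c7.png',np.hstack([cv2.resize(im,(400,300)),cv2.resize(s[100:250,210:410],(400,300))])[:,:,::-1])
E
```

```text
t: 30.45
ee_pos: [399.8, -85.6, 215.3]
orientation: [-3.141, -0.039, -0.0]
ft_force: [0.2, 0.6, 0.5]
width: 29.7
grasp_force: 0.0
31.05 [399.795 -85.651 215.288] F [-0.024 -0.125  0.126] sd [0.173 0.169 0.111] [ 0.029  0.018 -0.008]
```

View pics/c7.png

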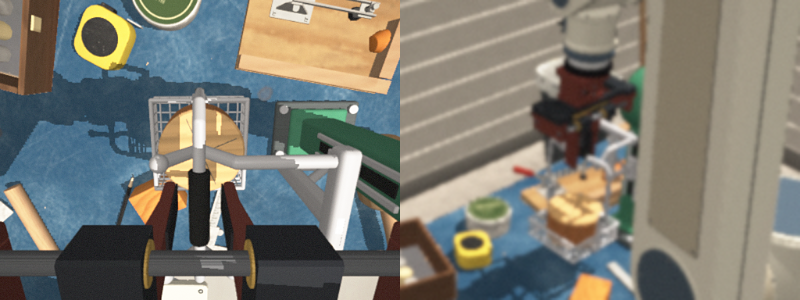

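Released: the pad force is zero and the wire is in the notches. I retreat straight up, then check.

```bash
python3 -m creep '[{"translation":[0,0,-4],"angular":[0,0,0],"jaw":0.35},{"translation":[0,0,-10],"angular":[0,0,0],"jaw":0.35},{"translation":[0,0,-20],"angular":[0,0,0],"jaw":0.35},{"translation":[0,0,-35],"angular":[0,0,0],"jaw":0.35},{"translation":[0,0,-60],"angular":[0,0,0],"jaw":0.35},{"translation":[0,0,-95],"angular":[0,0,0],"jaw":0.35},{"translation":[0,0,-130],"angular":[0,0,0],"jaw":0.35},{"translation":[0,0,-150],"angular":[0,0,0],"jaw":0.35}]'
python3 -m creep '[{"translation":[0,-30,-10],"angular":[0,0,0],"jaw":0.35},{"translation":[0,-60,-20],"angular":[0,0,0],"jaw":0.35},{"translation":[0,-80,-20],"angular":[0,0,0],"jaw":0.35},{"translation":[0,-80,-20],"angular":[0,0,0],"jaw":0.35},{"translation":[0,-80,-20],"angular":[0,0,0],"jaw":0.35},{"translation":[0,-80,-20],"angular":[0,0,0],"jaw":0.35},{"translation":[0,-80,-20],"angular":[0,0,0],"jaw":0.35},{"translation":[0,-80,-20],"angular":[0,0,0],"jaw":0.35}]'
python3 - <<'E'
from h import *
plan([])
a=save('wrist','w8.png').astype(int);
for _ in range(6):ctrl.get_image('top')
b=save('wrist','w9.png');print('moving px',(abs(a-b).max(2)>30).sum())
cv2.imwrite('pics/w9b.png',cv2.resize(b[:,:,::-1],(640,480)))
E
```

```text
t: 32.15
ee_pos: [400.3, -85.8, 367.9]
orientation: [3.141, 0.039, 0.005]
ft_force: [-0.0, 0.0, 0.5]
width: 30.6
grasp_force: 0.0
t: 33.15
ee_pos: [397.8, -6.0, 385.2]
orientation: [3.141, 0.038, -0.0]
ft_force: [0.4, 0.4, 0.2]
width: 30.7
grasp_force: 0.0
t 33.15 tcp [397.829  -6.006 385.242] yaw 0.02415559223328203 tilt [-0. -0. -1.] F [0.391 0.393 0.172] w 30.659490147475864 g 0.0
moving px 1634
```

View pics/w9b.png

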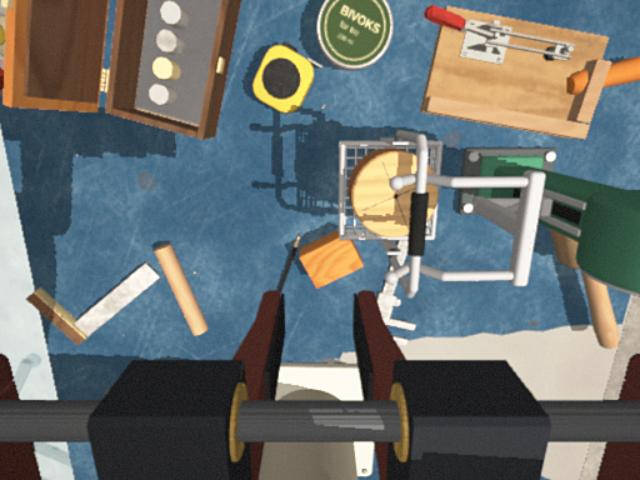

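The bail is in both notches, the blank is in the basket, and the bystanders are unmoved. I check that everything is at rest before handing in.

```bash
python3 -m creep '[{"translation":[0,0,0],"angular":[0,0,0],"jaw":0.35},{"translation":[0,0,0],"angular":[0,0,0],"jaw":0.35},{"translation":[0,0,0],"angular":[0,0,0],"jaw":0.35},{"translation":[0,0,0],"angular":[0,0,0],"jaw":0.35},{"translation":[0,0,0],"angular":[0,0,0],"jaw":0.35},{"translation":[0,0,0],"angular":[0,0,0],"jaw":0.35},{"translation":[0,0,0],"angular":[0,0,0],"jaw":0.35},{"translation":[0,0,0],"angular":[0,0,0],"jaw":0.35}]' >/dev/null
python3 - <<'E'
from h import *
I=[]
for _ in range(5): I.append(cv2.GaussianBlur(ctrl.get_image('wrist').astype(np.float32),(5,5),0)); ctrl.get_image('top'); ctrl.get_image('top')
for k in range(1,5):
    d=abs(I[k]-I[0]).max(2)>20; ys,xs=np.nonzero(d); print(d.sum(), (xs.min(),ys.min(),xs.max(),ys.max()) if len(xs) else '')
g=[cv2.cvtColor(x.astype(np.uint8),cv2.COLOR_RGB2GRAY).astype(np.float32) for x in I]
for k in range(1,5): print('bg shift',cv2.phaseCorrelate(g[0][0:150,0:180].copy(),g[k][0:150,0:180].copy())[0],'basket',cv2.phaseCorrelate(g[0][105:195,265:355].copy(),g[k][105:195,265:355].copy())[0])
E
```

```text
0 
0 
0 
0 
bg shift (-0.0056055125567269215, -0.011596583597537347) basket (-6.161453114827964e-06, 0.010931770504676308)
bg shift (0.002501113974219038, -0.0009551064933646103) basket (-0.035259650998810343, -0.014629901923591149)
bg shift (-0.008861069294269441, -0.0077897514520799405) basket (-0.009584884720524656, -0.0070478339924306965)
bg shift (-0.02394516093224297, 0.0013245101177119523) basket (-0.034986929754659, -0.0026983890909875186)
```

```bash
python3 -c "
from workcell import ctrl
print(ctrl.close_job())"
```

```text
the job is handed in; nothing more can be done
None
```

The job is handed in: the basket hangs free and at rest with its bail wire in both hook notches and the blank in it, and I let go only once the spring carried the full load (about 4 N, hook sunk about 40 mm).

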